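# Point out the open valve, shut it, point again

## Task

One of the three brass valves has been left open: its red lever lies roughly in line with the valve's body, while the other two levers stand across theirs. Point from above at the pivot nut of the open valve, fingertips about three centimetres above it without touching, and hold there for about a second; then shut that valve by pushing its lever round until it stands square across the body, and finish by pointing at the same nut again in the same way, staying there, clear of it. Leave the other two valves untouched and do not shift or lift anything lying about.

Things in the scene. Friction and masses are not known exactly. Their poses are not given: they have to be found in the camera images.
- valve_a: blue-painted block 80 x 130 x 15 mm, fixed to the bench, carrying one of three brass ball valves (places vary). Origin on the bench below the lever's pivot, z up. The valve's body runs along the block's y, 29 mm to either side of the pivot, 26 mm wide, top 41 mm above the bench; beyond it a pipe stub and strap (to y = +56 mm, top 39 mm) and a small plug (to y = -29 mm)
- valve_a_pivot (a point): top of this valve's stem nut, on the axis of its red lever, 58 mm above the bench: the point to point at
- valve_a_lever_end (a point): point on top of the long arm of this valve's red lever, 50 mm from the pivot, 10 mm short of the free end. The lever is a level strip 12 mm wide, 2 mm thick, underside 52 mm and top 54 mm above the bench; long arm 60 mm from the pivot, tail 10 mm. Under the outer 25 mm of the long arm is only the block's top, 15 mm above the bench
- valve_a_unit_lever (a joint): lever angle, rad: 0 = fully open, long arm in line with the valve's body (block's -y); 1.57 = shut, square across (long arm along the block's +x). Grows anticlockwise seen from above; stops at 0 and 1.57; light friction (about 1 N at the free end), stays where it is left
- valve_b: blue-painted block 80 x 130 x 15 mm, fixed to the bench, carrying one of three brass ball valves (places vary). Origin on the bench below the lever's pivot, z up. The valve's body runs along the block's y, 29 mm to either side of the pivot, 26 mm wide, top 41 mm above the bench; beyond it a pipe stub and strap (to y = +56 mm, top 39 mm) and a small plug (to y = -29 mm)
- valve_b_pivot (a point): top of this valve's stem nut, on the axis of its red lever, 58 mm above the bench: the point to point at
- valve_b_lever_end (a point): point on top of the long arm of this valve's red lever, 50 mm from the pivot, 10 mm short of the free end. The lever is a level strip 12 mm wide, 2 mm thick, underside 52 mm and top 54 mm above the bench; long arm 60 mm from the pivot, tail 10 mm. Under the outer 25 mm of the long arm is only the block's top, 15 mm above the bench
- valve_b_unit_lever (a joint): lever angle, rad: 0 = fully open, long arm in line with the valve's body (block's -y); 1.57 = shut, square across (long arm along the block's +x). Grows anticlockwise seen from above; stops at 0 and 1.57; light friction (about 1 N at the free end), stays where it is left
- valve_c: blue-painted block 80 x 130 x 15 mm, fixed to the bench, carrying one of three brass ball valves (places vary). Origin on the bench below the lever's pivot, z up. The valve's body runs along the block's y, 29 mm to either side of the pivot, 26 mm wide, top 41 mm above the bench; beyond it a pipe stub and strap (to y = +56 mm, top 39 mm) and a small plug (to y = -29 mm)
- valve_c_pivot (a point): top of this valve's stem nut, on the axis of its red lever, 58 mm above the bench: the point to point at
- valve_c_lever_end (a point): point on top of the long arm of this valve's red lever, 50 mm from the pivot, 10 mm short of the free end. The lever is a level strip 12 mm wide, 2 mm thick, underside 52 mm and top 54 mm above the bench; long arm 60 mm from the pivot, tail 10 mm. Under the outer 25 mm of the long arm is only the block's top, 15 mm above the bench
- valve_c_unit_lever (a joint): lever angle, rad: 0 = fully open, long arm in line with the valve's body (block's -y); 1.57 = shut, square across (long arm along the block's +x). Grows anticlockwise seen from above; stops at 0 and 1.57; light friction (about 1 N at the free end), stays where it is left
- black_tape_roll: roll of black tape, 53 mm across, 19 mm high, loose on the bench nearer the robot than the valves. Origin at the centre of its underside. Leave it alone
- steel_wrench: steel wrench, 172 mm long, 8 mm high, lying loose nearer the robot than the valves. Origin at the centre of its underside. Leave it alone
- yellow_tape_measure: yellow tape measure, 33 x 85 x 62 mm, loose, beyond the valves. Origin at the centre of its underside. Leave it alone
- green_jar: clear jar with green label and black lid, 45 mm across, 105 mm high, loose, beyond the valves. Origin at the centre of its underside. Leave it alone
- black_case: little black box with a grey lid, 60 x 82 x 31 mm, loose, to the left of the valves. Origin at the centre of its underside. Leave it alone

How it is judged:
On the way, in this order (a step that is already met when the one before it is completed fails the run):
1. the fingertips point at the pivot nut of the open valve from just above, untouched, its lever still open, for 0.8 s (horizontal distance between the grasp point and valve_a_pivot below 0.025 m and z of the grasp point in the frame of valve_a_pivot between 0.027 and 0.09 m and contact force between each of the arm, the fingers and valve_a below 0.3 N and value of joint valve_a_unit_lever below 0.4 rad), for 0.8 s.
2. that valve's lever is pushed round until it stands square across (shut) (value of joint valve_a_unit_lever above 1.4 rad), for 0.1 s.
3. the fingertips point at the same nut again, clear of it, for 0.8 s (horizontal distance between the grasp point and valve_a_pivot below 0.025 m and z of the grasp point in the frame of valve_a_pivot between 0.027 and 0.09 m and contact force between each of the arm, the fingers and valve_a below 0.3 N and value of joint valve_a_unit_lever above 1.4 rad), for 0.8 s.
At the end, for the whole second after the job is handed in: The open valve is shut (lever within 10 degrees of square across); the point between the finger pads is over its nut, within 25 mm sideways and 27 to 90 mm up (tips about 10 to 70 mm), touching nothing; other levers still across; loose things within 15 mm of their start (all of step 3 and velocity of joint valve_a_unit_lever between -0.05 and 0.05 rad/s and value of joint each of valve_b_unit_lever, valve_c_unit_lever above 1.35 rad and distance of each of black_tape_roll, steel_wrench, yellow_tape_measure, green_jar, black_case from where it was at the start of the episode below 0.015 m).
It fails at once if one of the other two valves is touched or its lever moved (contact force between any of the arm, the fingers and valve_b above 1 N or contact force between any of the arm, the fingers and valve_c above 1 N or not (value of joint valve_b_unit_lever above 1.35 rad) or not (value of joint valve_c_unit_lever above 1.35 rad)).
It fails at once if a loose thing is shifted by more than 15 mm or lifted (distance of any of black_tape_roll, steel_wrench, yellow_tape_measure, green_jar, black_case from where it was at the start of the episode above 0.015 m).
It also fails if it takes over 48 s, if anything falls off the work surface, if the arm or the gripper's body presses on something with over 40 N, if the wrist force passes 120 N, or if a joint passes its speed limit or range.

## Robot

A 6-joint arm with a two-finger parallel gripper is mounted at the origin on a cart in front of the work surface, level with it; the furniture and walls round the work are solid. World frame = base frame: x ahead of the robot, y to its left, z up, the work surface at z = 0. Lengths are in m, angles in rad, forces in N, time in s.
With the tool pointing down it reaches from about 0.425 to 0.95 m from the base axis. Payload 14.7 kg.
Tool frame: the origin (TCP) lies between the finger pads; the fingertips stand 8 mm ahead of it and the grasp point (between the pads) lies 11 mm behind it; z points along the fingers, y is the line along which they close (so a half turn about z gives the same grasp; the last joint's range is limited). The gripper opens to 85 mm and grips with 20 to 120 N. Pads are 22 mm wide; open, the fingers measure 114 mm over their backs; the gripper's body (76 mm by 85 mm) begins 54 mm behind the grasp point. The pads swing forward as they close: fully open they stand 13 mm farther back than shut.
Start: joints at [-1.294, 0.48, 1.596, -0, 1.065, -0.047], TCP at [0.207, -0.616, 0.239] pointing down, gripper open.
Joint ranges: [-2.75, 2.75], [-0.82, 2.05], [0.23, 2.67], [-1.56, 4.7], [0.09, 2.69], [-2.92, 2.92]. Speed limits (rad/s): [1.89, 1.89, 2.39, 3.01, 3.01, 3.01].

## Interface

Orientations are given as a unit quaternion [x, y, z, w].
In Python, from station import sensors, cams, workorder gives the robot as it stands.
- The arm moves only by the shell command python3 -m jog 'ROWS' [FORCE]. ROWS is a JSON object of lists of equal length, an entry for each row: "fingers": the closure, from 0 (fully open) to 1 (shut); "offset": the shift along the tool's x, y, z in units of 30 mm (1.0 is 30 mm), a list of three; "rotation": the turn, a rotation vector about the tool's x, y, z in units of 6 degrees (1.0 is 6 degrees), a list of three. In form: {"fingers": [fingers, ...], "offset": [[x, y, z], ...], "rotation": [[rx, ry, rz], ...]}. A call has 1 to 8 rows; each row is the pose to reach, as a shift and turn from the pose commanded when the call began, along the tool's axes at that moment; what a row does not reach only later rows make up. A row lasts 1/8 s, in which the tool goes at most 62.5 mm and 10.7 degrees, less where a joint would pass 70% of its speed; a pose out of reach is approached as far as the arm can. A call with a gripper value outside its range is refused whole. The fingers move at their own pace and stop on an object; FORCE is the grip in N (left out, the last holds). Time passes only in rows, so rows that repeat a pose let the fingers close. It gives the time, the measured TCP pose, the force, the opening and the grip force at its end, in the units of the state.
- sensors.get_state(): the state, without advancing time (a new reading comes with each control period).
- cams.snapshot(name): name is "scene" or "side" or "wrist"; returns the picture (400x640x3 uint8, red, green, blue); there is no depth.
- cams.camera_model(name): a dict with "fx", "fy", "cx", "cy" (pixels), "rvec" (rotation vector, rad) and "tvec" (3), from world to camera coordinates, as OpenCV has them. Camera axes: x right, y down, z forward; pixel columns grow to the right and rows downward; lengths in m; the calibration is good to about 2 mm. A picture is of the moment at which its call begins: read the wrist's pose just before it. camera_model takes no time and is no camera call; for the wrist camera it gives the pose at the moment of the call.
- workorder.hand_in(): hands the job in; it is judged then, once.
The state is a dict: "time": time; "joint_pos": joint angles; "qvel": joint speeds; "effort": joint torques, N m; "eef_pos": TCP position; "orientation": TCP orientation; "force": force on the tool from outside, world axes, zero at the start; "torque": the same for the moment, N m; "grip_width": finger opening in m; "finger_force": force on a finger pad.
Only numpy, scipy, OpenCV 4.12 (cv2) and the standard library are available. Lean on these libraries where they do the work, as an engineer would, in place of code of your own. Each camera call takes 0.05 s, during which the arm holds its last target. There are 200 camera calls.

## Working session

There is one attempt and no reset: what is moved stays moved. The work goes in short steps, Python scripts to look and compute and a shell command to move; the robot and the scene stay as the last step left them, time stands still between calls to the robot, and variables do not carry over. Pictures are saved under pics/ and viewed, at most 10 in all, crops included, and the job is handed in when it is done.

```bash
mkdir -p pics; cat > h.py <<'E'
import numpy as np,cv2
from scipy.spatial.transform import Rotation as R
from station import sensors,cams
def ray(name,px,z,m=None):
    m=m or cams.camera_model(name)
    Rm=cv2.Rodrigues(np.array(m["rvec"],float))[0];t=np.array(m["tvec"],float).ravel()
    d=Rm.T@np.array([(px[0]-m["cx"])/m["fx"],(px[1]-m["cy"])/m["fy"],1]);c=-Rm.T@t
    return c+d*(z-c[2])/d[2]
def save(name,f):
    cv2.imwrite("pics/"+f,cv2.cvtColor(cams.snapshot(name),cv2.COLOR_RGB2BGR))
def rows(target):  # world shift in tool units
    s=sensors.get_state();r=R.from_quat(s["orientation"])
    return r.inv().apply(np.array(target)-s["eef_pos"])/0.03
E
python3 - <<'E'
from h import *
save("scene","a.png");save("side","b.png")
s=sensors.get_state();print(s["time"],s["eef_pos"],s["orientation"],R.from_quat(s["orientation"]).as_matrix().round(3))
E
```

```text
0.1 [ 0.20671999 -0.6158601   0.23872419] [ 9.86925969e-01  1.61173295e-01 -6.51850449e-05 -5.43721319e-04] [[ 0.948  0.318 -0.   ]
 [ 0.318 -0.948  0.001]
 [ 0.    -0.001 -1.   ]]
```

View pics/a.png

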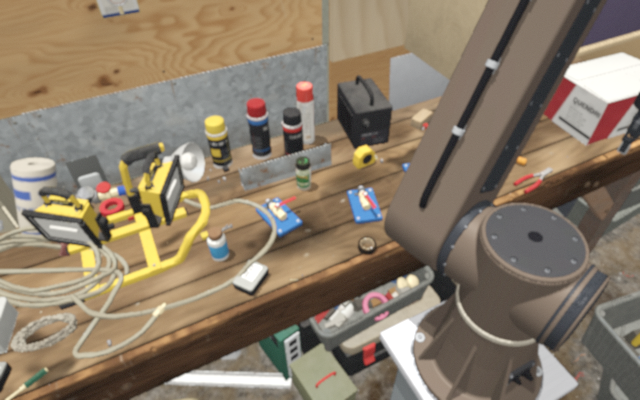

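View pics/b.png

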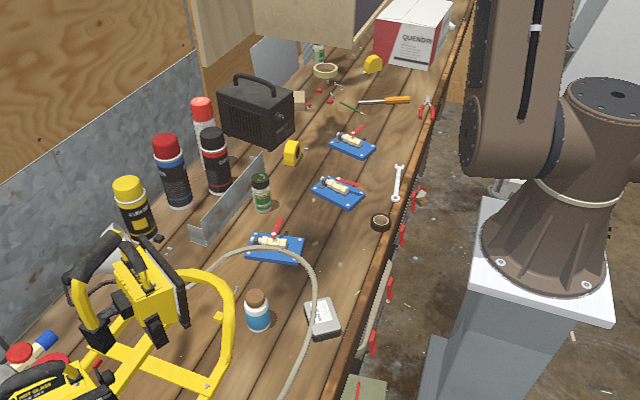

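Scene and side show the three valves. In side they are near (274,245), (338,190) and (352,145), and the middle one looks open. I'll enlarge that area.

```bash
python3 - <<'E'
from h import *
i=cv2.imread("pics/b.png")
cv2.imwrite("pics/c.png",cv2.resize(i[120:270,230:430],None,fx=4,fy=4,interpolation=cv2.INTER_CUBIC))
for n,p in dict(A=(274,243),B=(337,187),C=(352,142)).items(): print(n,ray("side",p,.05))
E
```

```text
A [0.58796219 0.25086399 0.05      ]
B [0.5182718  0.00974701 0.05      ]
C [ 0.54450055 -0.20451172  0.05      ]
```

View pics/c.png

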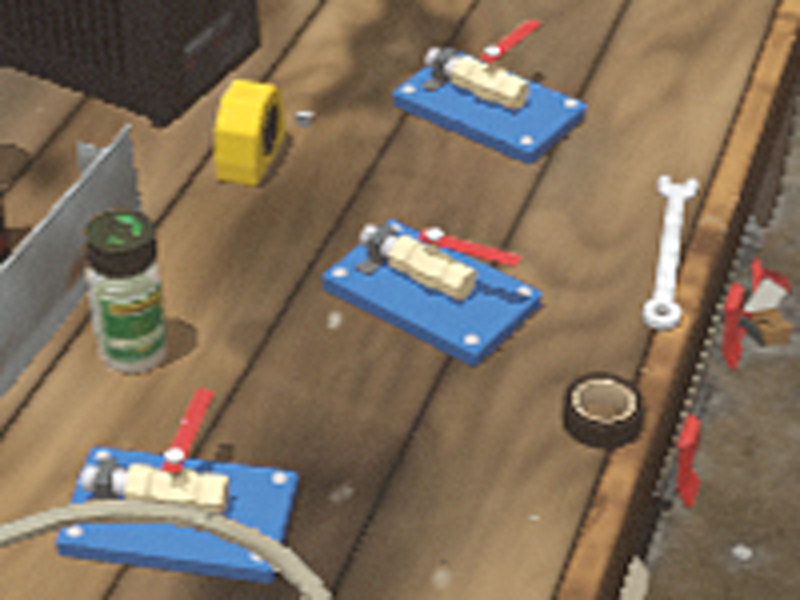

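The middle valve (B) is open: nut at (338,178.5), lever end near (360,185). The other two levers stand across their bodies.

```bash
python3 - <<'E'
from h import *
n=ray("side",(338.2,178.5),.058);e=ray("side",(360,185),.053);print(n,e,np.linalg.norm((e-n)[:2]))
print([ray("side",(230+x/4,120+y/4),.015).round(3) for x,y in((395,222),(540,295),(472,362),(326,275))])
print([ray("side",(230+x/4,120+y/4),.058).round(3) for x,y in((174,457),(492,51))])
print(rows([n[0],n[1],.25]))
E
```

```text
[ 0.52389518 -0.01562711  0.058     ] [ 0.46328842 -0.01652088  0.053     ] 0.060613352759756794
[array([ 0.569, -0.07 ,  0.015]), array([ 0.451, -0.031,  0.015]), array([0.473, 0.049, 0.015]), array([0.594, 0.002, 0.015])]
[array([0.597, 0.233, 0.058]), array([ 0.553, -0.242,  0.058])]
[ 16.38835973 -15.60523488  -0.35802086]
```

```bash
python3 -m jog '{"fingers":[1,1,1,1,1,1,1,1],"offset":[[2,-1.95,0],[4,-3.9,0],[6,-5.9,0],[8,-7.8,0],[10,-9.7,0],[12,-11.6,0],[14,-13.5,0],[16.4,-15.6,-0.3]],"rotation":[[0,0,0],[0,0,0],[0,0,0],[0,0,0],[0,0,0],[0,0,0],[0,0,0],[0,0,0]]}' 30; python3 -c "
from h import *
print(rows([.524,-.0156,.2]))"
```

```text
time: 1.1
eef_pos: [0.4385, -0.171, 0.2415]
orientation: [0.987, 0.161, -0.0, -0.0]
force: [1.2, -0.2, -0.5]
grip_width: -0.0001
finger_force: 0.0
[ 4.3489251  -4.00591765  1.3848292 ]
```

```bash
python3 -m jog '{"fingers":[1,1,1,1,1,1],"offset":[[1.5,-1.3,0],[3,-2.7,0.5],[4.3,-4,1.4],[4.3,-4,1.4],[4.3,-4,1.4],[4.3,-4,1.4]],"rotation":[[0,0,0],[0,0,0],[0,0,0],[0,0,0],[0,0,0],[0,0,0]]}'; python3 -c "
from h import *
save('wrist','d.png');print(rows([.524,-.0156,.096]))
m=cams.camera_model('wrist')
print(m)"
```

```text
time: 1.85
eef_pos: [0.5221, -0.0191, 0.2001]
orientation: [0.987, 0.161, 0.0, 0.0]
force: [1.0, -0.3, 0.1]
grip_width: 0.0002
finger_force: 0.0
[ 0.09513013 -0.09685526  3.47177016]
{'fx': 287.9175820365032, 'fy': 287.9175820365032, 'cx': 315.8436417413992, 'cy': 201.96046492768048, 'rvec': array([-2.36177262,  1.70176904,  0.23566894]), 'tvec': array([-0.18324248,  0.44635641,  0.47389612])}
```

View pics/d.png

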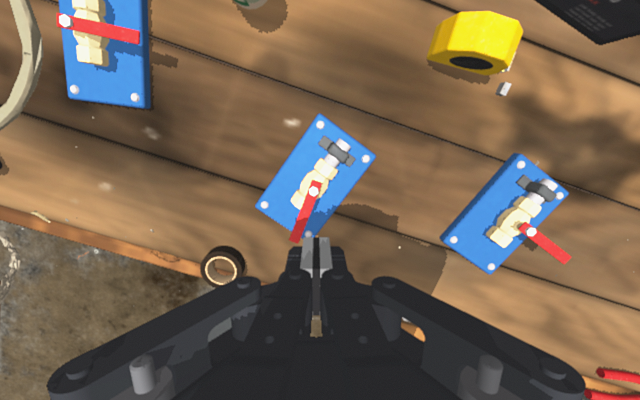

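The wrist view shows the open valve's nut at (315,187) and its lever's free end at (295,241). The neighbour valve, with its lever across, is at (530,230).

```bash
python3 -c "
from h import *
n=ray('wrist',(315,187),.058);e=ray('wrist',(295,241),.053);print(n,e,np.linalg.norm(e-n))
b=ray('wrist',(339,146),.041);print('body dir',np.degrees(np.arctan2(*(n-b)[1::-1])),'lever',np.degrees(np.arctan2(*(e-n)[1::-1])))
c=[ray('wrist',p,.015) for p in((320,115),(374,158),(308,238),(257,206))]
print(c,np.mean(c,0)); print(np.degrees(np.arctan2(*(c[3]-c[0])[1::-1])))
n[2]=.098;print(rows(n))"
```

```text
[ 0.52755764 -0.01643371  0.058     ] [ 0.46420877 -0.01515453  0.053     ] 0.06355876151526632
body dir 166.32368568395214 lever 178.84320528648692
[array([5.94524181e-01, 4.03730482e-04, 1.50000000e-02]), array([ 0.57022599, -0.07096924,  0.015     ]), array([ 0.45629594, -0.03111541,  0.015     ]), array([0.47556608, 0.03741006, 0.015     ])] [ 0.52415305 -0.01606772  0.015     ]
162.71975617524524
[ 0.19885538 -0.03291257  3.40519471]
```

Two views agree on the pivot at about (0.525, -0.016). The block axis is about 161° and the lever about 180°. Descending to point.

```bash
python3 -m jog '{"fingers":[1,1,1,1,1,1,1,1],"offset":[[0.1,-0.05,1.2],[0.1,-0.05,2.4],[0.1,-0.05,3.4],[0.1,-0.05,3.4],[0.1,-0.05,3.4],[0.1,-0.05,3.4],[0.1,-0.05,3.4],[0.1,-0.05,3.4]],"rotation":[[0,0,0],[0,0,0],[0,0,0],[0,0,0],[0,0,0],[0,0,0],[0,0,0],[0,0,0]]}';python3 -m jog '{"fingers":[1,1,1,1,1,1,1,1],"offset":[[0,0,0],[0,0,0],[0,0,0],[0,0,0],[0,0,0],[0,0,0],[0,0,0],[0,0,0]],"rotation":[[0,0,0],[0,0,0],[0,0,0],[0,0,0],[0,0,0],[0,0,0],[0,0,0],[0,0,0]]}'; python3 -c "
from h import *
p=np.array([.525,-.016])
for th,off,z in((180,35,.098),(180,35,.047),(180,16,.047),(195,16,.047),(210,16,.047),(225,16,.047),(240,16,.047),(251,15,.047),(256,12,.047),(245,30,.047)):
    a=np.radians(th);q=p+.047*np.array([np.cos(a),np.sin(a)])+off/1e3*np.array([np.sin(a),-np.cos(a)])
    print(th,off,q.round(4),rows([*q,z]).round(2))"
```

```text
time: 2.9
eef_pos: [0.5248, -0.0158, 0.0981]
orientation: [0.987, 0.161, 0.0, 0.0]
force: [0.2, -0.1, -0.7]
grip_width: 0.0004
finger_force: 0.0
time: 3.9
eef_pos: [0.5246, -0.0158, 0.0976]
orientation: [0.987, 0.161, -0.0, -0.0]
force: [0.4, 0.1, -0.1]
grip_width: -0.0002
finger_force: 0.0
180 35 [0.478 0.019] [-1.1  -1.59 -0.01]
180 35 [0.478 0.019] [-1.1  -1.59  1.69]
180 16 [0.478 0.   ] [-1.3  -0.99  1.69]
195 16 [ 0.4755 -0.0127] [-1.52 -0.62  1.69]
210 16 [ 0.4763 -0.0256] [-1.63 -0.2   1.69]
225 16 [ 0.4805 -0.0379] [-1.63  0.23  1.69]
240 16 [ 0.4876 -0.0487] [-1.52  0.65  1.69]
251 15 [ 0.4955 -0.0556] [-1.34  0.95  1.69]
256 12 [ 0.502  -0.0587] [-1.17  1.12  1.69]
245 30 [ 0.4779 -0.0459] [-1.79  0.46  1.69]
```

```bash
python3 -m jog '{"fingers":[1,1,1,1,1,1],"offset":[[-0.6,-0.8,0],[-1.2,-1.6,0],[-1.2,-1.6,0.3],[-1.2,-1.6,1],[-1.2,-1.6,1.53],[-1.2,-1.6,1.53]],"rotation":[[0,0,0],[0,0,0],[0,0,0],[0,0,0],[0,0,0],[0,0,0]]}';python3 -m jog '{"fingers":[1,1,1,1,1,1,1,1],"offset":[[0,0.3,0],[-0.1,0.6,0],[-0.2,0.8,0],[-0.32,1,0],[-0.4,1.2,0],[-0.43,1.4,0],[-0.43,1.6,0],[-0.43,1.6,0]],"rotation":[[0,0,0],[0,0,0],[0,0,0],[0,0,0],[0,0,0],[0,0,0],[0,0,0],[0,0,0]]}'; python3 -c "
from h import *
save('side','e.png');i=cv2.imread('pics/e.png');cv2.imwrite('pics/e2.png',cv2.resize(i[130:230,280:400],None,fx=5,fy=5,interpolation=cv2.INTER_CUBIC))"
```

```text
time: 4.65
eef_pos: [0.4751, 0.018, 0.0507]
orientation: [0.987, 0.161, -0.001, -0.0]
force: [0.2, 0.0, 0.1]
grip_width: 0.0002
finger_force: 0.0
time: 5.65
eef_pos: [0.4784, -0.0318, 0.0517]
orientation: [0.987, 0.161, -0.0, 0.0]
force: [-0.2, -0.1, 0.1]
grip_width: -0.0002
finger_force: 0.1
```

View pics/e2.png

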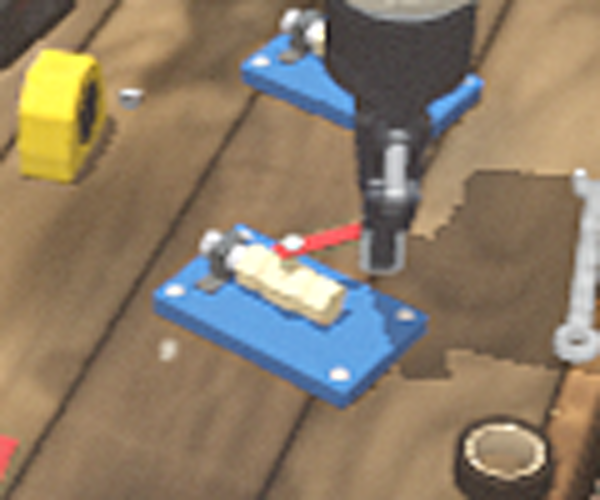

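The lever is swinging with the finger behind it: in the crop the nut is at (292,243) and the lever runs out to the finger at (375,235). I'll continue the sweep.

```bash
python3 -c "
from h import *
p=np.array([.525,-.016])
for th,off in((230,14),(240,14),(248,14),(252,13),(254,11),(254,8)):
    a=np.radians(th);q=p+.047*np.array([np.cos(a),np.sin(a)])+off/1e3*np.array([np.sin(a),-np.cos(a)])
    print(th,off,q.round(4),rows([*q,.0517]).round(2))"
```

```text
230 14 [ 0.4841 -0.043 ] [ 0.06  0.42 -0.  ]
240 14 [ 0.4894 -0.0497] [ 0.16  0.69 -0.  ]
248 14 [ 0.4944 -0.0543] [ 0.27  0.89 -0.  ]
252 13 [ 0.4981 -0.0567] [ 0.36  1.   -0.  ]
254 11 [ 0.5015 -0.0581] [ 0.45  1.09 -0.  ]
254 8 [ 0.5044 -0.059 ] [ 0.54  1.14 -0.  ]
```

```bash
python3 -m jog '{"fingers":[1,1,1,1,1,1,1,1],"offset":[[0.03,0.2,0],[0.06,0.42,0],[0.11,0.56,0],[0.16,0.69,0],[0.22,0.8,0],[0.27,0.89,0],[0.31,0.95,0],[0.31,0.95,0]],"rotation":[[0,0,0],[0,0,0],[0,0,0],[0,0,0],[0,0,0],[0,0,0],[0,0,0],[0,0,0]]}'; python3 -c "
from h import *
save('side','f.png');i=cv2.imread('pics/f.png');cv2.imwrite('pics/f2.png',cv2.resize(i[130:230,280:400],None,fx=5,fy=5,interpolation=cv2.INTER_CUBIC))"
```

```text
time: 6.7
eef_pos: [0.4938, -0.0547, 0.0512]
orientation: [0.987, 0.161, -0.002, -0.001]
force: [-8.4, 10.5, 3.2]
grip_width: 0.0
finger_force: 5.8
```

View pics/f2.png

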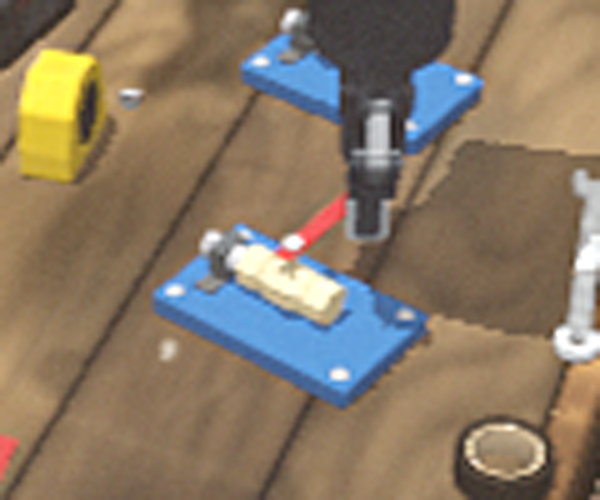

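Force rose to about 13 N, so the lever is at its stop, and it looks parallel to its neighbours. Backing off and rising.

```bash
python3 -m jog '{"fingers":[1,1,1,1,1,1,1,1],"offset":[[-0.3,-0.22,0],[-0.6,-0.43,0],[-0.6,-0.43,0],[-0.6,-0.43,-1.5],[-0.6,-0.43,-3],[-0.6,-0.43,-4.5],[-0.6,-0.43,-5],[-0.6,-0.43,-5]],"rotation":[[0,0,0],[0,0,0],[0,0,0],[0,0,0],[0,0,0],[0,0,0],[0,0,0],[0,0,0]]}'; python3 -c "
from h import *
save('wrist','g.png');print(rows([.525,-.016,.098]))"
```

```text
time: 7.75
eef_pos: [0.4757, -0.0491, 0.2024]
orientation: [0.987, 0.161, 0.001, 0.0]
force: [0.1, -0.7, 0.1]
grip_width: -0.0001
finger_force: 0.0
[ 1.93139522 -0.51087159  3.44537948]
```

View pics/g.png

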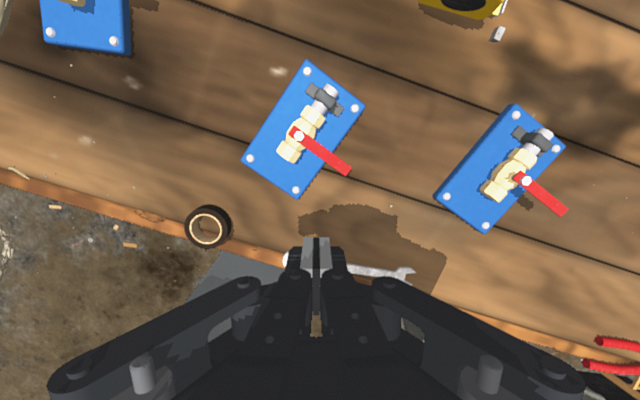

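The lever now runs from (298,135) to (350,172), square to the block edge (307,62)–(243,160). The neighbours are unchanged. Pointing again.

```bash
python3 -m jog '{"fingers":[1,1,1,1,1,1,1,1],"offset":[[1,-0.25,0],[1.93,-0.5,0],[1.93,-0.5,1],[1.93,-0.5,2],[1.93,-0.5,3],[1.93,-0.5,3.43],[1.93,-0.5,3.43],[1.93,-0.5,3.43]],"rotation":[[0,0,0],[0,0,0],[0,0,0],[0,0,0],[0,0,0],[0,0,0],[0,0,0],[0,0,0]]}';python3 -m jog '{"fingers":[1,1,1,1,1,1,1,1],"offset":[[0,0,0],[0,0,0],[0,0,0],[0,0,0],[0,0,0],[0,0,0],[0,0,0],[0,0,0]],"rotation":[[0,0,0],[0,0,0],[0,0,0],[0,0,0],[0,0,0],[0,0,0],[0,0,0],[0,0,0]]}'; python3 -c "
from station import workorder,sensors
s=sensors.get_state();print(s['eef_pos'],s['force'])
import numpy as np
assert np.linalg.norm(s['eef_pos']-np.array([.525,-.016,.098]))<.006
print(workorder.hand_in())"
```

```text
time: 8.8
eef_pos: [0.5255, -0.0163, 0.0994]
orientation: [0.987, 0.161, 0.0, 0.0]
force: [0.8, 0.6, -1.5]
grip_width: 0.0
finger_force: 0.0
time: 9.8
eef_pos: [0.525, -0.0163, 0.0988]
orientation: [0.987, 0.161, -0.0, -0.0]
force: [0.2, 0.2, 0.2]
grip_width: 0.0002
finger_force: 0.0
[ 0.52502368 -0.01626156  0.09877303] [0.20339165 0.20061349 0.17095296]
the job is handed in; nothing more can be done
None
```

I pointed at the open (middle) valve's nut, pushed its lever to the shut stop, and handed the job in with the fingertips held about 3 cm above the nut, at 9.8 s; the other valves looked unchanged, and no verdict came back.

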